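Set the bench stop to the pencil line and tighten it

ROBOT

A 6-joint arm with a two-finger parallel gripper is mounted at the origin on the work surface. World frame = base frame: x ahead of the robot, y to its left, z up, the work surface at z = 0. Lengths are in mm, angles in rad, forces in N, time in s.
With the tool pointing down it reaches from about 350 to 875 mm from the base axis. Payload 4.2 kg.
Tool frame: the origin (TCP) lies at the very end of the fingers, on their centre line; the grasp point (between the pads) lies 19 mm behind it; z points along the fingers, y is the line along which they close (so a half turn about z gives the same grasp; the last joint's range is limited). The gripper opens to 85 mm and grips with 20 to 120 N. Pads are 22 mm wide; open, the fingers measure 114 mm over their backs; the gripper's body (76 mm by 85 mm) begins 54 mm behind the grasp point. The pads swing forward as they close: fully open they stand 13 mm farther back than shut.
Start: joints at [-1.052, 0.385, 0.008, 0, -1.194, -0.259], TCP at [160.571, -604, 198.712] pointing down, gripper open.
Joint ranges: [-3.14, 3.14], [-1.21, 2.06], [-1.07, 1.41], [-3.16, 2.05], [-2.99, -0.16], [-3.1, 3.1]. Speed limits (rad/s): [2.79, 2.79, 3.14, 3.14, 3.14, 3.14].

INTERFACE

Orientations are given as a unit quaternion [x, y, z, w].
In Python, from bench import arm, optics gives the robot as it stands. The module is installed in compiled form; this text tells all that it offers.
- The arm moves only by the tool step_arm, never from a script. Its argument "motion" is a list of rows, each an object with "dr": the turn, a rotation vector about the tool's x, y, z in units of 8 degrees (1.0 is 8 degrees), a list of three; "slide": the shift along the tool's x, y, z in mm, a list of three; "jaw": the finger opening in mm, from 0 to 85.4. A call has exactly 8 rows; each row is the pose to reach, as a shift and turn from the pose commanded when the call began, along the tool's axes at that moment; what a row does not reach only later rows make up. A row lasts 1/8 s, in which the tool goes at most 62.5 mm and 10.7 degrees, less where a joint would pass 70% of its speed; a pose out of reach is approached as far as the arm can. A call with a gripper value outside its range is refused whole. The fingers move at their own pace and stop on an object; the grip force is fixed at half the most. Time passes only in rows, so rows that repeat a pose let the fingers close, or fill a call up. It gives the time, the measured TCP pose, the force, the opening and the grip force at its end, in the units of the state.
- arm.read_state(): the state, without advancing time (a new reading comes with each control period).
- optics.get_image(name): name is "scene" or "top" or "wrist"; returns the picture (384x512x3 uint8, blue, green, red); there is no depth.
- optics.camera_info(name): a dict with "camera_matrix" (3x3 intrinsics, pixels), "view" (4x4, takes a point from world to camera coordinates); the wrist camera has in their place "T_tool_cam" (4x4, takes a point from camera to tool coordinates, whose origin is the TCP and whose axes are the flange's). Camera axes: x right, y up, looking along -z (the intrinsics and any distortion apply to the point x, -y, -z); pixel columns grow to the right and rows downward; lengths in mm; the calibration is good to about 2 mm. A picture is of the moment at which its call begins: read the wrist's pose just before it. camera_info takes no time and is no camera call.
- arm.job_done(): hands the job in; it is judged then, once.
The state is a dict: "clock": time; "joints": joint angles; "joint_vel": joint speeds; "joint_efforts": joint torques, N m; "position": TCP position; "ee_rot": TCP orientation; "contact_force": force on the tool from outside, world axes, zero at the start; "wrist_torque": the same for the moment, N m; "gripper_width": finger opening in mm; "grasp_force": force on a finger pad.
Only numpy, scipy, OpenCV 4.12 (cv2) and the standard library are available. Lean on these libraries where they do the work, as an engineer would, in place of code of your own. Each camera call takes 0.05 s, during which the arm holds its last target. There are 200 camera calls.

TASK

On the plywood jig board, slide the slotted steel bracket along its bolts until the outer face of its wooden stop block (the face away from the black knob) lies along the long pencil line drawn right across the board. Then tighten the black bar knob on the bracket's bolt: turn it clockwise until it stops, square across the slots. Let go of both.

Things in the scene. Friction and masses are not known exactly. Their poses are not given: they have to be found in the camera images.
- stop_centre (a point): Centre of the upright wooden block, 70 (x) x 20 (y) x 60 mm high, on the end of a slotted steel bracket; the block spans 24 to 84 mm above the bench, its plate 90 x 220 mm. y points along the slots, away from the knob; the outer face is 10 mm towards +y. The bracket only slides along y (104 mm, about 3 N friction, stays put). The line lies 24 to 85 mm ahead, towards +y, before the travel's end.
- line: Dark pencil line, 3 mm wide, right across the plywood jig board (160 x 380 x 18 mm, fixed, yaw varies). Origin: middle of the line, on the board's top, 18 mm above the bench. x runs along the line, y along the slots, the same way as the block's y. The bracket may cover its middle; both ends show. The two 25 mm ticks at the board's far edge are not the line.
- knob_grip (a point): Centre of the black clamp knob's bar, on its upright turning axis, 58 mm above the bench. The bar is 60 mm long (x), 14 mm thick (y), 24 mm high (46 to 70 mm above the bench). It sits on one of the two bolts through the bracket's slots and does not slide with the bracket. The other bolt, 50 mm away, has a low round head (30 mm above the bench).
- knob (a joint): Turn of the black knob in rad: grows clockwise seen from above. Starts loose at 0 to 0.25, the bar roughly along the slots; hard stop at 1.3, tight, the bar square across the slots. It turns stiffly, about 0.12 N m, and stays where it is left.

How it is judged:
By the outcome, as a careful person would: the job done as asked, in the order asked, and still so for the second after the job is handed in, with the robot touching nothing.
It also fails if it takes over 43 s, if anything falls off the work surface, if the arm or the gripper's body presses on something with over 40 N, if the wrist force passes 120 N, or if a joint passes its speed limit or range.

## Working session

There is one attempt and no reset: what is moved stays moved. The work goes in short steps, Python scripts to look and compute and a tool call to move; the robot and the scene stay as the last step left them, time stands still between calls to the robot, and variables do not carry over. Pictures are saved under pics/ and viewed, at most 10 in all, crops included, and the job is handed in when it is done.

Besides the shell and the picture viewer there is one more tool, called after "Call:" as name(argument=value, ...) on one line, values as JSON. step_arm: Moves the arm, as the interface text tells. Its arguments: {"type":"object","properties":{"motion":{"type":"array","items":{"type":"object","properties":{"dr":{"type":"array","items":{"type":"number"}},"slide":{"type":"array","items":{"type":"number"}},"jaw":{"type":"number"}}}}},"required":["motion"]}

```bash
mkdir -p pics; python3 - <<'E'
from bench import arm, optics
import cv2, numpy as np
np.set_printoptions(precision=4,suppress=True)
s=arm.read_state(); print(s)
for n in("top","scene","wrist"):
    im=optics.get_image(n); cv2.imwrite(f"pics/{n}0.png",im); print(n,optics.camera_info(n))
a=[cv2.imread(f"pics/{n}0.png") for n in("top","scene")]
E
```

```text
{'clock': 0.0, 'joints': array([-1.0524,  0.3855,  0.0066, -0.0005, -1.194 , -0.2586]), 'joint_vel': array([ 0.001 ,  0.0013, -0.0018, -0.0007, -0.0004,  0.0001]), 'joint_efforts': array([  0.0008, -39.2288,  18.8401,   4.1863,  -0.0047,   0.    ]), 'position': array([ 160.3826, -603.3874,  197.6376]), 'ee_rot': array([-0.1294,  0.9916,  0.0011, -0.0002]), 'contact_force': array([-0.4301, -0.7318, -0.3836]), 'wrist_torque': array([-0.0321, -0.034 , -0.0181]), 'grasp_force': 0.0, 'gripper_width': 85.23997697955608}
top {'camera_matrix': array([[495.8366,   0.    , 267.8966],
       [  0.    , 495.8366, 182.5901],
       [  0.    ,   0.    ,   1.    ]]), 'view': array([[  -0.0285,   -0.9994,    0.0206,   64.9183],
       [   0.9847,   -0.0246,    0.1725, -525.2838],
       [  -0.1719,    0.0252,    0.9848, -658.9934],
       [   0.    ,    0.    ,    0.    ,    1.    ]])}
scene {'camera_matrix': array([[363.4892,   0.    , 258.7648],
       [  0.    , 363.4892, 199.0828],
       [  0.    ,   0.    ,   1.    ]]), 'view': array([[   0.4663,    0.8846,   -0.0043, -311.8947],
       [  -0.7538,    0.3999,    0.5214,  356.3198],
       [   0.4629,   -0.2399,    0.8533, -958.0653],
       [   0.    ,    0.    ,    0.    ,    1.    ]])}
wrist {'camera_matrix': array([[286.7835,   0.    , 255.3665],
       [  0.    , 286.7835, 188.3995],
       [  0.    ,   0.    ,   1.    ]]), 'T_tool_cam': array([[  -0.002 ,    0.9603,    0.2789,   70.8737],
       [   1.    ,    0.0019,    0.0008,   -0.4199],
       [   0.0003,    0.2789,   -0.9603, -176.1791],
       [   0.    ,    0.    ,    0.    ,    1.    ]])}
```

View pics/top0.png

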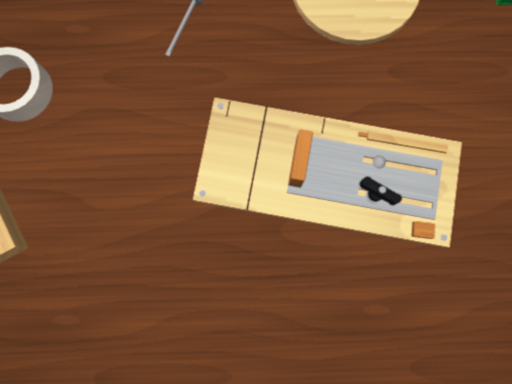

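View pics/scene0.png

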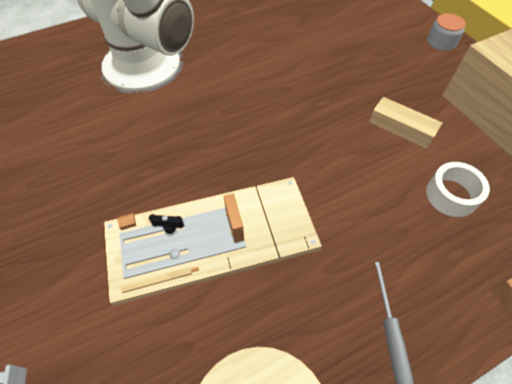

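The top view shows the line from (266,108) to (248,209). The block is at about (301,158) and the knob bar runs from (362,182) to (399,199). The slots run at about 9° in the image, so the block's +y is image left, close to world +y.

```bash
cat > h.py <<'E'
from bench import arm, optics
import cv2, numpy as np
from scipy.spatial.transform import Rotation as R
np.set_printoptions(precision=3,suppress=True)
def cam(n,s=None):
    c=optics.camera_info(n); K=c["camera_matrix"]
    if n=="wrist":
        T=np.eye(4);T[:3,:3]=R.from_quat(s["ee_rot"]).as_matrix();T[:3,3]=s["position"]
        V=np.linalg.inv(T@c["T_tool_cam"])
    else: V=c["view"]
    return K,V
def cast(px,z,C):
    K,V=C; px=np.atleast_2d(px).astype(float)
    d=np.c_[(px-K[[0,1],[2,2]])/K[0,0],np.ones(len(px))]*[1,-1,-1]
    d=d@V[:3,:3]; o=-V[:3,:3].T@V[:3,3]
    return o+d*((z-o[2])/d[:,2])[:,None]
def proj(P,C):
    K,V=C; p=np.atleast_2d(P)@V[:3,:3].T+V[:3,3]
    return np.c_[K[0,2]+K[0,0]*p[:,0]/-p[:,2],K[1,2]-K[1,1]*p[:,1]/-p[:,2]]
E
python3 - <<'E'
from h import *
im=cv2.imread("pics/top0.png"); C=cam("top")
hsv=cv2.cvtColor(im,cv2.COLOR_BGR2HSV)
def roi(m,x0,y0,x1,y1):
    o=np.zeros_like(m);o[y0:y1,x0:x1]=m[y0:y1,x0:x1];return o
g=cv2.cvtColor(im,cv2.COLOR_BGR2GRAY)
# line: darkest column per row
L=[]
for r in range(114,204):
    c0=int(266-(r-108)*18/101); w=255-g[r,c0-6:c0+7].astype(float); w-=np.median(w); w[w<15]=0
    if w.sum()>0: L.append((c0-6+(w*np.arange(13)).sum()/w.sum(),r))
P=cast(L,18,C)[:,:2]; vx,vy,x0,y0=cv2.fitLine(P.astype(np.float32),cv2.DIST_HUBER,0,.01,.01).ravel()
print("line dir",vx,vy,"pt",x0,y0,"ends",P[0],P[-1],len(P))
# block
m=roi(cv2.inRange(hsv,(5,150,120),(18,255,255)),285,120,320,195)
ct=max(cv2.findContours(m,0,2)[0],key=cv2.contourArea);print("block px",cv2.minAreaRect(ct),cv2.contourArea(ct))
print(cast(cv2.boxPoints(cv2.minAreaRect(ct)),84,C))
# knob
k=roi(cv2.inRange(g,0,45),352,168,408,208)
ct=max(cv2.findContours(k,0,2)[0],key=cv2.contourArea);print("knob px",cv2.minAreaRect(ct));print(cast(cv2.boxPoints(cv2.minAreaRect(ct)),70,C))
cv2.imwrite("pics/crop.png",cv2.resize(im[90:250,190:465],None,fx=2.9,fy=2.9,interpolation=2))
print(hsv[158,296:308])
# scene knob/block
s=cv2.imread("pics/scene0.png");cv2.imwrite("pics/crop2.png",cv2.resize(s[170:305,95:325],None,fx=3.4,fy=3.4,interpolation=2))
E
```

```text
line dir 0.97827756 -0.20729938 pt 568.7 66.39424 ends [636.87   51.979] [501.974  80.596] 90
block px ((300.71600341796875, 155.31199645996094), (14.221394538879395, 50.44569778442383), 10.30484676361084) 632.0
[[524.397  23.077  84.   ]
 [593.041   8.246  84.   ]
 [589.012 -10.765  84.   ]
 [520.461   4.403  84.   ]]
knob px ((378.5331726074219, 193.50221252441406), (41.885475158691406, 17.10521697998047), 30.379125595092773)
[[ 508.747  -69.09    70.   ]
 [ 529.002  -82.272   70.   ]
 [ 498.292 -130.111   70.   ]
 [ 478.327 -116.742   70.   ]]
[[ 14 169 211]
 [ 14 170 210]
 [ 15 173 209]
 [ 14 171 212]
 [ 14 172 213]
 [ 14 171 215]
 [ 15 171 215]
 [ 14 172 214]
 [ 15 172 214]
 [ 15 173 215]
 [ 14 174 215]
 [ 14 158 203]]
```

View pics/crop.png

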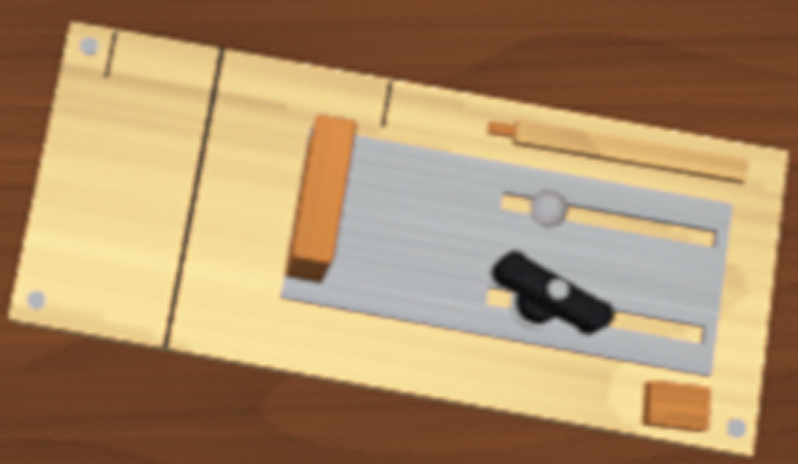

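```bash
cat >> h.py <<'E'
def plan(target,yv):
    "slide/dr (8deg units) to reach target TCP, tool z down, tool y along +-yv (nearest)"
    s=arm.read_state(); M=R.from_quat(s["ee_rot"]).as_matrix()
    y=np.r_[np.array(yv)/np.linalg.norm(yv),0]
    if y@M[:,1]<0: y=-y
    z=np.array([0,0,-1.]); T=np.c_[np.cross(y,z),y,z]
    rv=R.from_matrix(M.T@T).as_rotvec(degrees=True)/8
    print("pos",s["position"],"slide",M.T@(np.array(target)-s["position"]),"dr",rv,"clock",s["clock"],"j",s["joints"],"F",s["contact_force"],"w",s["gripper_width"],s["grasp_force"])
    print("toolaxes x",M[:,0],"y",M[:,1])
E
python3 - <<'E'
from h import *
plan([556.7,6.2,180],[.2073,.9783])
E
```

```text
pos [ 160.426 -603.56   197.876] slide [-539.549  487.544   18.628] dr [ 0.012 -0.004  3.355] clock 0.15 j [-1.052  0.385  0.007 -0.    -1.194 -0.259] F [ 0.431 -0.211 -0.252] w 85.55263396714173 0.0
toolaxes x [-0.966 -0.257  0.   ] y [-0.257  0.966  0.002]
```

Call:
step_arm(motion=[{"slide": [-30, 27, 0], "dr": [0, 0, 0.2]}, {"slide": [-70, 63, 1], "dr": [0, 0, 0.5]}, {"slide": [-110, 99, 3], "dr": [0, 0, 0.8]}, {"slide": [-150, 135, 5], "dr": [0, 0, 1.0]}, {"slide": [-190, 171, 7], "dr": [0, 0, 1.2]}, {"slide": [-230, 207, 9], "dr": [0, 0, 1.4]}, {"slide": [-260, 235, 10], "dr": [0, 0, 1.6]}, {"slide": [-270, 244, 10], "dr": [0, 0, 1.7]}])

```text
$.motion[0]: bad value
```

```bash
python3 - <<'E'
from h import *
plan([556.7,6.2,180],[.2073,.9783])
E
```

```text
pos [ 160.426 -603.56   197.876] slide [-539.549  487.544   18.628] dr [ 0.012 -0.004  3.355] clock 0.15 j [-1.052  0.385  0.007 -0.    -1.194 -0.259] F [ 0.431 -0.211 -0.252] w 85.55263396714173 0.0
toolaxes x [-0.966 -0.257  0.   ] y [-0.257  0.966  0.002]
```

Jaw has to be given in every row.

Call:
step_arm(motion=[{"slide": [-30, 27, 0], "dr": [0, 0, 0.2], "jaw": 85}, {"slide": [-70, 63, 1], "dr": [0, 0, 0.5], "jaw": 85}, {"slide": [-110, 99, 3], "dr": [0, 0, 0.8], "jaw": 85}, {"slide": [-150, 135, 5], "dr": [0, 0, 1.0], "jaw": 85}, {"slide": [-190, 171, 7], "dr": [0, 0, 1.2], "jaw": 85}, {"slide": [-230, 207, 9], "dr": [0, 0, 1.4], "jaw": 85}, {"slide": [-260, 235, 10], "dr": [0, 0, 1.6], "jaw": 85}, {"slide": [-270, 244, 10], "dr": [0, 0, 1.7], "jaw": 85}])

```text
clock: 1.15
position: [359.6, -296.9, 188.6]
ee_rot: [-0.012, 1.0, 0.0, -0.0]
contact_force: [-0.0, -0.2, 0.6]
gripper_width: 85.1
grasp_force: 0.0
```

```bash
python3 - <<'E'
from h import *
plan([556.7,6.2,180],[.2073,.9783])
E
```

```text
pos [ 359.568 -296.908  188.607] slide [-204.59   298.121    8.707] dr [ 0.003 -0.001  1.673] clock 1.15 j [-0.341  0.121 -0.38  -0.    -1.07  -1.205] F [-0.02  -0.183  0.585] w 85.05481308472396 0.0
toolaxes x [-1.    -0.025  0.   ] y [-0.025  1.     0.   ]
```

Call:
step_arm(motion=[{"slide": [-25, 36, 0], "dr": [0, 0, 0.2], "jaw": 85}, {"slide": [-55, 80, 2], "dr": [0, 0, 0.5], "jaw": 85}, {"slide": [-90, 130, 4], "dr": [0, 0, 0.8], "jaw": 85}, {"slide": [-120, 175, 5], "dr": [0, 0, 1.0], "jaw": 85}, {"slide": [-150, 220, 7], "dr": [0, 0, 1.2], "jaw": 85}, {"slide": [-180, 262, 8], "dr": [0, 0, 1.4], "jaw": 85}, {"slide": [-200, 291, 9], "dr": [0, 0, 1.6], "jaw": 85}, {"slide": [-204.6, 298, 9], "dr": [0, 0, 1.67], "jaw": 85}])

```text
clock: 2.15
position: [557.3, 5.4, 178.9]
ee_rot: [0.104, 0.995, -0.0, -0.001]
contact_force: [0.6, 0.2, 0.4]
gripper_width: 85.0
grasp_force: 0.0
```

```bash
python3 - <<'E'
from h import *
plan([556.7,6.2,180],[.2073,.9783])
s=arm.read_state(); im=optics.get_image("wrist"); cv2.imwrite("pics/w1.png",im)
E
```

```text
pos [557.296   5.393 178.922] slide [ 0.752  0.665 -1.078] dr [-0.003 -0.007 -0.   ] clock 2.15 j [ 0.3    0.286 -0.19  -0.    -1.096 -2.08 ] F [0.614 0.229 0.439] w 84.97213407439224 0.0
toolaxes x [-0.978  0.207  0.001] y [ 0.207  0.978 -0.   ]
```

View pics/w1.png

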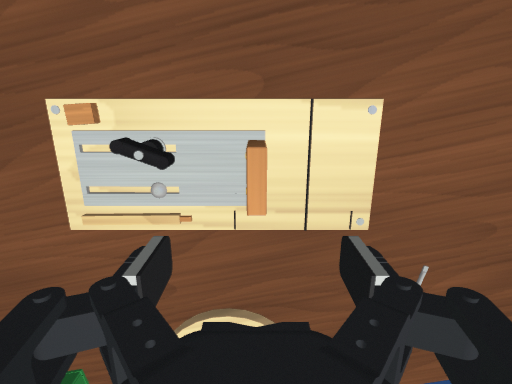

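The wrist view shows the block top at columns 247–267, rows 147–215. The line runs from (311,98) to (306,230), and the knob bar is at (142,153).

```bash
cat >> h.py <<'E'
n=np.array([.2073,.9783]); u=np.array([.9783,-.2073])
def meas(im,s,lx):
    C=cam("wrist",s); g=cv2.cvtColor(im,cv2.COLOR_BGR2GRAY); hsv=cv2.cvtColor(im,cv2.COLOR_BGR2HSV)
    L=[]
    for r in range(lx[1]+8,lx[3]-18):
        c0=int(lx[0]+(r-lx[1])*(lx[2]-lx[0])/(lx[3]-lx[1])); w=255-g[r,c0-5:c0+6].astype(float); w-=np.median(w); w[w<25]=0
        if w.sum()>60: L.append((c0-5+(w*np.arange(11)).sum()/w.sum(),r))
    P=cast(L,18,C)[:,:2]; f=cv2.fitLine(P.astype(np.float32),cv2.DIST_HUBER,0,.01,.01).ravel()
    print("line dir",f[:2]*np.sign(f[0]),"pt",f[2:],"n",P@n if len(P)<3 else f[2:]@n)
    m=cv2.inRange(hsv,(5,140,100),(18,255,255)); m=cv2.morphologyEx(m,cv2.MORPH_OPEN,np.ones((3,3)))
    for ct in cv2.findContours(m,0,2)[0]:
        if cv2.contourArea(ct)>500:
            b=cv2.boxPoints(cv2.minAreaRect(ct)); Q=cast(b,84,C)[:,:2]
            print("block px",b.tolist(),"n",Q@n,"u",Q@u)
    return C,g
E
python3 - <<'E'
from h import *
s=arm.read_state(); im=cv2.imread("pics/w1.png")
C,g=meas(im,s,(311,98,306,230))
k=np.zeros_like(g);k[130:172,105:180]=cv2.inRange(g[130:172,105:180],0,45)
ct=max(cv2.findContours(k,0,2)[0],key=cv2.contourArea);Q=cast(ct[:,0],70,C)[:,:2];print("knob n",(Q@n).min(),(Q@n).max(),"u",(Q@u).min(),(Q@u).max())
print("screw",cast([138,155],72,C),cast([382.4,189.3],72,cam("top")))
print("bar ends",cast([[112,145],[172,160]],70,C))
E
```

```text
line dir [ 0.978 -0.21 ] pt [561.853  68.123] n 183.11682103729248
block px [[395.4027099609375, 353.8837585449219], [441.3621826171875, 346.6269836425781], [446.3973388671875, 378.5162048339844], [400.4378662109375, 385.7729797363281]] n [284.808 337.19  351.87  297.52 ] u [756.156 745.615 793.771 805.187]
block px [[66.30770111083984, 355.4615173339844], [100.23847198486328, 346.2076721191406], [110.25385284423828, 382.9307556152344], [76.32308197021484, 392.1846008300781]] n [-104.876  -62.53   -58.792 -103.073] u [757.863 744.342 800.14  814.96 ]
block px [[0.0, 334.99993896484375], [0.0, 0.0], [510.99993896484375, 0.0], [510.99993896484375, 334.99993896484375]] n [-176.153  -91.135  331.61   414.583] u [728.086 389.242 390.506 729.105]
knob n -24.62336448839135 37.30527866826029 u 504.16139106410475 534.4232124660754
screw [[ 510.066 -104.884   72.   ]] [[ 508.896 -104.807   72.   ]]
bar ends [[ 495.27  -127.794   70.   ]
 [ 522.242  -73.902   70.   ]]
```

Call:
step_arm(motion=[{"slide": [0.7, 0.7, 10], "dr": [0, 0, 0], "jaw": 85}, {"slide": [0.7, 0.7, 30], "dr": [0, 0, 0], "jaw": 85}, {"slide": [0.7, 0.7, 55], "dr": [0, 0, 0], "jaw": 85}, {"slide": [0.7, 0.7, 80], "dr": [0, 0, 0], "jaw": 85}, {"slide": [0.7, 0.7, 105], "dr": [0, 0, 0], "jaw": 85}, {"slide": [0.7, 0.7, 122], "dr": [0, 0, 0], "jaw": 85}, {"slide": [0.7, 0.7, 130], "dr": [0, 0, 0], "jaw": 85}, {"slide": [0.7, 0.7, 130], "dr": [0, 0, 0], "jaw": 85}])

```text
clock: 3.2
position: [555.5, 3.7, 49.4]
ee_rot: [0.106, 0.994, -0.0, -0.001]
contact_force: [-0.6, 0.1, 0.3]
gripper_width: 85.2
grasp_force: 0.0
```

Call:
step_arm(motion=[{"slide": [0, 0, 0], "dr": [0, 0, 0], "jaw": 60}, {"slide": [0, 0, 0], "dr": [0, 0, 0], "jaw": 40}, {"slide": [0, 0, 0], "dr": [0, 0, 0], "jaw": 30}, {"slide": [0, 0, 0], "dr": [0, 0, 0], "jaw": 24}, {"slide": [0, 0, 0], "dr": [0, 0, 0], "jaw": 20}, {"slide": [0, 0, 0], "dr": [0, 0, 0], "jaw": 17}, {"slide": [0, 0, 0], "dr": [0, 0, 0], "jaw": 15}, {"slide": [0, 0, 0], "dr": [0, 0, 0], "jaw": 15}])

```text
clock: 4.2
position: [556.5, 4.8, 50.2]
ee_rot: [0.105, 0.994, 0.0, 0.0]
contact_force: [-0.9, 3.6, 5.0]
gripper_width: 16.3
grasp_force: 53.4
```

```bash
python3 - <<'E'
from h import *
plan([556.7,6.2,48],n); s=arm.read_state(); print("tcp n",s["position"][:2]@n)
E
```

```text
pos [556.473   4.796  50.217] slide [0.073 1.42  2.217] dr [ 0.003  0.005 -0.011] clock 4.2 j [ 0.3    0.422 -0.353  0.    -0.794 -2.081] F [-0.942  3.573  4.954] w 16.321294222561185 53.436362743377686
toolaxes x [-0.978  0.209 -0.001] y [0.209 0.978 0.   ]
tcp n 120.04842136517702
```

Call:
step_arm(motion=[{"slide": [0, 4, 0], "dr": [0, 0, 0], "jaw": 15}, {"slide": [0, 12, 0], "dr": [0, 0, 0], "jaw": 15}, {"slide": [0, 21, 0], "dr": [0, 0, 0], "jaw": 15}, {"slide": [0, 30, 0], "dr": [0, 0, 0], "jaw": 15}, {"slide": [0, 39, 0], "dr": [0, 0, 0], "jaw": 15}, {"slide": [0, 46, 0], "dr": [0, 0, 0], "jaw": 15}, {"slide": [0, 50, 0], "dr": [0, 0, 0], "jaw": 15}, {"slide": [0, 50, 0], "dr": [0, 0, 0], "jaw": 15}])

```text
clock: 5.2
position: [566.6, 52.6, 50.2]
ee_rot: [0.105, 0.994, -0.001, -0.0]
contact_force: [-1.7, -0.5, 5.8]
gripper_width: 16.2
grasp_force: 53.8
```

```bash
python3 - <<'E'
from h import *
s=arm.read_state(); print(s["position"],s["position"][:2]@n,s["contact_force"])
im=optics.get_image("wrist"); cv2.imwrite("pics/w2.png",im); t=optics.get_image("top"); cv2.imwrite("pics/t2.png",t)
a=np.zeros((600,800,3),np.uint8)
a[:384,:512]=im; c=cv2.resize(t[95:215,215:335],None,fx=2.4,fy=2.4); a[:288,512:800]=c
cv2.imwrite("pics/c2.png",a)
E
```

```text
[566.558  52.602  50.176] 168.9080065721487 [-1.728 -0.532  5.758]
```

View pics/c2.png

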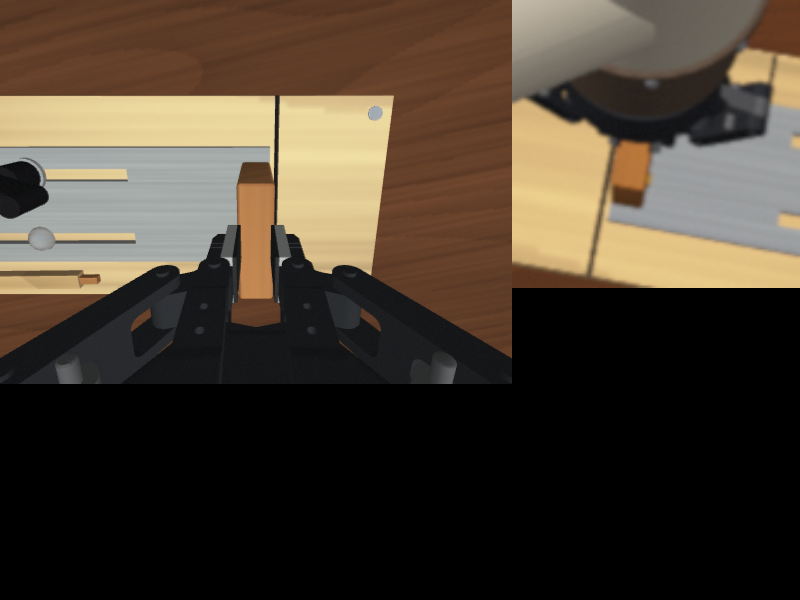

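The block is gripped. Its outer edge is at column 270 (bottom, row 163) and 274 (top, row 184), with the line at about column 277, so a few mm remain.

```bash
cat >> h.py <<'E'
def gap(im,s,rl,rt,lo,hi,llo,lhi):
    "n of line (rows rl) and of block's outer top edge (rows rt)"
    C=cam("wrist",s); f=im.astype(float); g=f.mean(2); L=[]; B=[]
    for r in range(*rl):
        w=np.median(g[r,llo:lhi])-g[r,llo:lhi]; w[w<25]=0
        if w.sum()>60: L.append((llo+(w*np.arange(len(w))).sum()/w.sum(),r))
    for r in range(*rt):
        sat=f[r,lo:hi,2]-f[r,lo:hi,0]   # red minus blue
        thr=(sat[:3].mean()+sat[-3:].mean())/2; i=np.where((sat[:-1]>thr)&(sat[1:]<=thr))[0]
        if len(i): i=i[-1]; B.append((lo+i+(sat[i]-thr)/(sat[i]-sat[i+1]),r))
    P=cast(L,18,C)[:,:2]; Q=cast(B,84,C)[:,:2]
    print("line px",L[0],L[-1],"n",np.percentile(P@n,[0,50,100]),"edge px",B[0],B[-1],"n",np.percentile(Q@n,[0,50,100]))
    print("gap",np.median(P@n)-np.median(Q@n)); return C
E
python3 - <<'E'
from h import *
s=arm.read_state(); im=cv2.imread("pics/w2.png")
C=gap(im,s,(100,143),(188,222),262,282,270,285)
for p,z in(((270,163),24),((270,150),24),((237.5,195),84),((241,163),24)): print(p,z,cast(p,z,C)[0,:2]@n)
print(im[200,262:286].tolist())
E
```

```text
line px (np.float64(276.8960199004975), 100) (np.float64(275.9966167230546), 142) n [183.311 183.445 183.525] edge px (np.float64(273.578431372549), 188) (np.float64(273.1169154228856), 221) n [177.796 177.906 177.964]
gap 5.538818097020879
(270, 163) 24 178.88565840444414
(270, 150) 24 178.7876291395306
(237.5, 195) 84 159.21195842203184
(241, 163) 24 158.11111679790028
[[78, 128, 183], [78, 127, 182], [79, 127, 183], [79, 128, 184], [78, 128, 183], [80, 130, 185], [79, 129, 185], [79, 128, 184], [76, 126, 180], [76, 124, 180], [76, 123, 180], [71, 116, 173], [48, 73, 106], [27, 26, 26], [42, 50, 56], [101, 133, 152], [151, 208, 229], [151, 208, 230], [151, 207, 230], [152, 208, 230], [151, 208, 229], [150, 207, 229], [149, 207, 228], [150, 207, 229]]
```

Call:
step_arm(motion=[{"slide": [0, 1, 0], "dr": [0, 0, 0], "jaw": 15}, {"slide": [0, 2, 0], "dr": [0, 0, 0], "jaw": 15}, {"slide": [0, 3, 0], "dr": [0, 0, 0], "jaw": 15}, {"slide": [0, 4, 0], "dr": [0, 0, 0], "jaw": 15}, {"slide": [0, 4.8, 0], "dr": [0, 0, 0], "jaw": 15}, {"slide": [0, 4.8, 0], "dr": [0, 0, 0], "jaw": 15}, {"slide": [0, 4.8, 0], "dr": [0, 0, 0], "jaw": 15}, {"slide": [0, 4.8, 0], "dr": [0, 0, 0], "jaw": 15}])

```text
clock: 6.3
position: [567.4, 56.7, 50.2]
ee_rot: [0.105, 0.994, -0.001, -0.0]
contact_force: [-0.9, -3.1, 6.0]
gripper_width: 16.0
grasp_force: 53.7
```

Call:
step_arm(motion=[{"slide": [0, 0, 0], "dr": [0, 0, 0], "jaw": 22}, {"slide": [0, 0, 0], "dr": [0, 0, 0], "jaw": 30}, {"slide": [0, 0, 0], "dr": [0, 0, 0], "jaw": 45}, {"slide": [0, 0, -5], "dr": [0, 0, 0], "jaw": 60}, {"slide": [0, 0, -20], "dr": [0, 0, 0], "jaw": 75}, {"slide": [0, 0, -50], "dr": [0, 0, 0], "jaw": 85}, {"slide": [0, 0, -85], "dr": [0, 0, 0], "jaw": 85}, {"slide": [0, 0, -100], "dr": [0, 0, 0], "jaw": 85}])

```text
clock: 7.3
position: [569.0, 58.5, 153.0]
ee_rot: [0.105, 0.994, 0.001, 0.002]
contact_force: [0.1, 1.2, 0.6]
gripper_width: 84.9
grasp_force: 0.0
```

Call:
step_arm(motion=[{"slide": [8, 0, -1], "dr": [0, 0, 0], "jaw": 85}, {"slide": [8, 0, 0], "dr": [0, 0, 0], "jaw": 85}, {"slide": [8, 0, 0], "dr": [0, 0, 0], "jaw": 85}, {"slide": [8, 0, 0], "dr": [0, 0, 0], "jaw": 85}, {"slide": [8, 0, 0], "dr": [0, 0, 0], "jaw": 85}, {"slide": [8, 0, 0], "dr": [0, 0, 0], "jaw": 85}, {"slide": [8, 0, 0], "dr": [0, 0, 0], "jaw": 85}, {"slide": [8, 0, 0], "dr": [0, 0, 0], "jaw": 85}])

```text
clock: 8.3
position: [559.8, 59.8, 149.7]
ee_rot: [0.105, 0.994, 0.0, 0.0]
contact_force: [-0.7, -0.6, 1.0]
gripper_width: 84.8
grasp_force: 0.0
```

```bash
python3 - <<'E'
from h import *
plan([560,50,150],n)
s=arm.read_state(); im=optics.get_image("wrist"); cv2.imwrite("pics/w3.png",im)
cv2.imwrite("pics/c3.png",cv2.resize(im[70:270,50:450],None,fx=2,fy=2))
E
```

```text
pos [559.821  59.764 149.744] slide [-2.218 -9.511 -0.256] dr [ 0.     0.    -0.014] clock 8.3 j [ 0.394  0.32  -0.219  0.    -1.031 -2.176] F [-0.709 -0.557  0.957] w 84.76890031945402 0.0
toolaxes x [-0.978  0.209 -0.   ] y [0.209 0.978 0.   ]
```

View pics/c3.png

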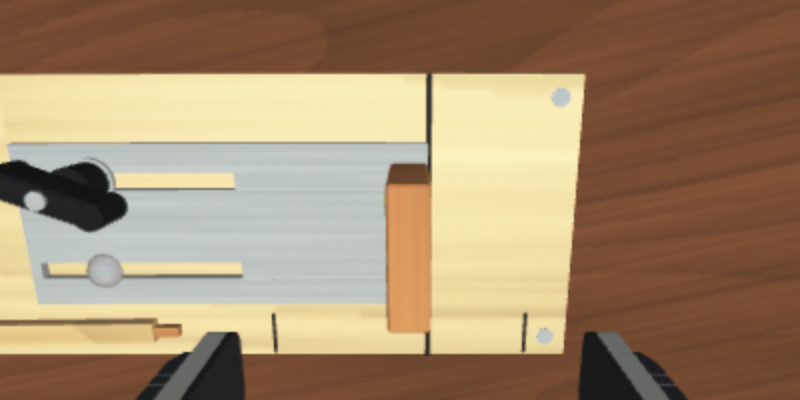

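After release, the plate end and block face sit on the line, all near crop column 430 (full-image column 265). Next I'll quantify that.

```bash
python3 - <<'E'
from h import *
s=arm.read_state(); im=cv2.imread("pics/w3.png")
C=gap(im,s,(110,138),(165,230),258,274,258,272)
g=im.astype(float).mean(2)
hs=im[...,2].astype(float)-im[...,0]
def edge(a,i0):
    d=np.abs(np.diff(a)); d[d<d.max()*.25]=0; return i0+.5+(d*np.arange(len(d))).sum()/d.sum()
# plate end edge z=24: rows 143-150; block both edges
for r in (144,146,148): print("plate row",r,hs[r,258:272].astype(int))
for r in (170,190,210,228):
    l=edge(hs[r,236:250],236); q=edge(hs[r,258:272],258); P=cast([[l,r],[q,r]],84,C)[:,:2]@n; print("block",l,q,P,P.mean()+10)
E
```

```text
line px (np.float64(264.1188811188811), 110) (np.float64(263.95679702048415), 137) n [183.181 183.28  183.346] edge px (np.float64(265.24242424242425), 165) (np.float64(264.55555555555554), 229) n [182.185 182.303 182.587]
gap 0.9769832709060324
plate row 144 [-6 -6 -6 -7 -6 -6 -4 41 64 64 64 64 65 64]
plate row 146 [-7 -6 -5 -5 -5 -5 -5 42 61 61 61 61 60 61]
plate row 148 [-7 -7 -6 -6 -7 -5 -1 41 61 62 60 61 61 60]
block 242.26470588235293 265.19767441860466 [162.735 182.512] 182.62391956451225
block 242.70353982300884 265.0 [162.822 182.441] 182.63179876396555
block 242.82142857142858 264.79545454545456 [162.625 182.361] 182.49278400584228
block 243.91176470588235 264.5 [163.341 182.183] 182.76211028294364
```

The face is within about 0.7 mm of the line, so on to the knob. I'll hover over it with the jaws across the bar.

```bash
python3 - <<'E'
from h import *
a=np.radians(153.4)
plan([509.2,-104,150],[np.cos(a),np.sin(a)])
s=None
E
```

```text
pos [559.803  59.797 149.735] slide [  15.233 -170.758   -0.273] dr [ 0.     0.001 -9.434] clock 8.35 j [ 0.394  0.32  -0.219 -0.    -1.031 -2.176] F [ 0.131  0.17  -0.854] w 85.65532343928525 0.0
toolaxes x [-0.978  0.209 -0.   ] y [0.209 0.978 0.   ]
```

Call:
step_arm(motion=[{"slide": [2, -15, 0], "dr": [0, 0, -1.2], "jaw": 85}, {"slide": [4, -40, 0], "dr": [0, 0, -2.5], "jaw": 85}, {"slide": [6, -70, 0], "dr": [0, 0, -3.8], "jaw": 85}, {"slide": [9, -100, 0], "dr": [0, 0, -5.1], "jaw": 85}, {"slide": [12, -130, 0], "dr": [0, 0, -6.4], "jaw": 85}, {"slide": [14, -155, 0], "dr": [0, 0, -7.7], "jaw": 85}, {"slide": [15, -170.8, 0], "dr": [0, 0, -8.9], "jaw": 85}, {"slide": [15, -170.8, 0], "dr": [0, 0, -9.43], "jaw": 85}])

```text
clock: 9.35
position: [509.0, -105.1, 149.8]
ee_rot: [-0.526, 0.851, -0.0, 0.0]
contact_force: [0.2, 0.1, 0.4]
gripper_width: 84.5
grasp_force: 0.0
```

```bash
python3 - <<'E'
from h import *
a=np.radians(153.4)
plan([509.2,-104,150],[np.cos(a),np.sin(a)])
s=arm.read_state(); im=optics.get_image("wrist"); cv2.imwrite("pics/w4.png",im)
E
```

```text
pos [ 508.971 -105.127  149.838] slide [-1.111  0.299 -0.162] dr [-0.001  0.     0.005] clock 9.35 j [ 0.109  0.25  -0.321  0.    -1.    -0.572] F [0.222 0.112 0.443] w 84.50729319021804 0.0
toolaxes x [-0.447 -0.894 -0.   ] y [-0.894  0.447 -0.   ]
```

View pics/w4.png

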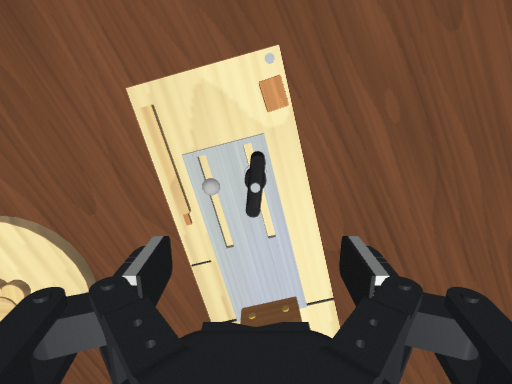

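Bar runs from about (258,153) to (253,216) with its screw at (255,188). Its axis is almost in line with the tool x axis.

```bash
python3 - <<'E'
from h import *
s=arm.read_state(); im=cv2.imread("pics/w4.png"); C=cam("wrist",s)
e=cast([[258,155],[253,214]],70,C)[:,:2]; print("ends",e, e.mean(0)); d=e[1]-e[0]; ang=np.degrees(np.arctan2(d[1],d[0])); print("ang",ang,np.linalg.norm(d))
print("screw",cast([255,187.5],72,C),"bolt",cast([211,186.5],30,C))
g=cv2.cvtColor(im,cv2.COLOR_BGR2GRAY);k=np.zeros_like(g);k[145:222,240:270]=cv2.inRange(g[145:222,240:270],0,50)
mid=[]
for r in range(152,217,4):
    x=np.where(k[r])[0]
    if len(x): print(r,x.min(),x.max(),end='; ')
E
```

```text
ends [[ 494.85  -129.082]
 [ 524.375  -80.438]] [ 509.612 -104.76 ]
ang 58.743543482521694 56.90340059244685
screw [[ 510.623 -103.62    72.   ]] bolt [[ 557.759 -114.979   30.   ]]
152 254 260; 156 251 263; 160 251 263; 164 250 264; 168 250 263; 172 247 263; 176 246 264; 180 245 264; 184 246 264; 188 248 261; 192 248 260; 196 247 260; 200 247 259; 204 247 259; 208 246 258; 212 247 258;
```

```bash
python3 - <<'E'
from h import *
a=np.radians(149.2)
plan([510,-104.4,40],[np.cos(a),np.sin(a)])
E
```

```text
pos [ 509.156 -104.77   149.815] slide [ -0.699  -0.575 109.815] dr [-0.001  0.001  0.54 ] clock 9.4 j [ 0.11   0.25  -0.321  0.    -1.    -0.572] F [0.407 0.734 0.029] w 84.8278465000327 0.0
toolaxes x [-0.446 -0.895 -0.   ] y [-0.895  0.446 -0.   ]
```

Call:
step_arm(motion=[{"slide": [-0.7, -0.6, 8], "dr": [0, 0, 0.5], "jaw": 85}, {"slide": [-0.7, -0.6, 25], "dr": [0, 0, 0.5], "jaw": 85}, {"slide": [-0.7, -0.6, 48], "dr": [0, 0, 0.5], "jaw": 80}, {"slide": [-0.7, -0.6, 72], "dr": [0, 0, 0.5], "jaw": 70}, {"slide": [-0.7, -0.6, 92], "dr": [0, 0, 0.5], "jaw": 60}, {"slide": [-0.7, -0.6, 105], "dr": [0, 0, 0.5], "jaw": 50}, {"slide": [-0.7, -0.6, 110], "dr": [0, 0, 0.5], "jaw": 45}, {"slide": [-0.7, -0.6, 110], "dr": [0, 0, 0.5], "jaw": 40}])

```text
clock: 10.4
position: [510.5, -103.7, 39.9]
ee_rot: [-0.495, 0.869, -0.0, 0.0]
contact_force: [-0.3, -0.4, 0.4]
gripper_width: 39.8
grasp_force: 0.0
```

Call:
step_arm(motion=[{"slide": [0, 0, 0], "dr": [0, 0, 0], "jaw": 30}, {"slide": [0, 0, 0], "dr": [0, 0, 0], "jaw": 22}, {"slide": [0, 0, 0], "dr": [0, 0, 0], "jaw": 17}, {"slide": [0, 0, 0], "dr": [0, 0, 0], "jaw": 13}, {"slide": [0, 0, 0], "dr": [0, 0, 0], "jaw": 10}, {"slide": [0, 0, 0], "dr": [0, 0, 0], "jaw": 8}, {"slide": [0, 0, 0], "dr": [0, 0, 0], "jaw": 8}, {"slide": [0, 0, 0], "dr": [0, 0, 0], "jaw": 8}])

```text
clock: 11.4
position: [510.3, -103.7, 39.7]
ee_rot: [-0.495, 0.869, 0.0, 0.0]
contact_force: [0.1, 0.4, 0.7]
gripper_width: 7.9
grasp_force: 0.0
```

```bash
python3 - <<'E'
from h import *
plan([510,-104.4,40],n); print(arm.read_state()["wrist_torque"])
E
```

```text
pos [ 510.253 -103.736   39.715] slide [ 0.7   -0.121 -0.285] dr [0.    0.    8.916] clock 11.4 j [ 0.111  0.388 -0.451 -0.    -0.733 -0.646] F [0.08  0.387 0.748] w 7.863650565295355 0.0
toolaxes x [-0.51 -0.86 -0.  ] y [-0.86  0.51  0.  ]
[ 0.023 -0.032  0.003]
```

```bash
python3 - <<'E'
from h import *
im=optics.get_image("wrist"); cv2.imwrite("pics/w5.png",im)
sc=optics.get_image("scene"); cv2.imwrite("pics/s5.png",sc)
a=np.zeros((600,800,3),np.uint8); a[:384,:512]=im; a[:288,512:]=cv2.resize(sc[185:281,110:206],(288,288)); cv2.imwrite("pics/c5.png",a)
E
```

```text
(no output)
```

View pics/c5.png

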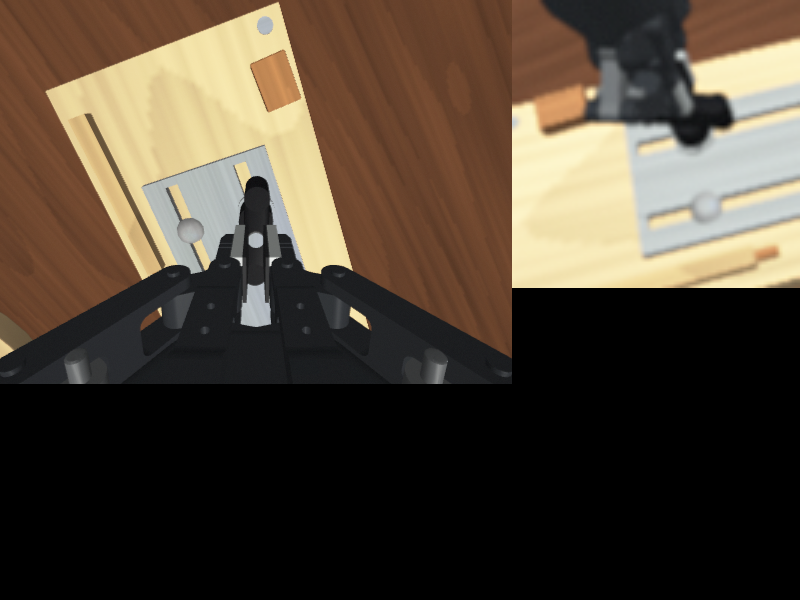

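The fingers straddle the bar (screw at (256,240), between the pads) and it is well centred. It just needs squeezing further.

Call:
step_arm(motion=[{"slide": [0, 0, 0], "dr": [0, 0, 0], "jaw": 5}, {"slide": [0, 0, 0], "dr": [0, 0, 0], "jaw": 3}, {"slide": [0, 0, 0], "dr": [0, 0, 0], "jaw": 2}, {"slide": [0, 0, 0], "dr": [0, 0, 0], "jaw": 1}, {"slide": [0, 0, 0], "dr": [0, 0, 0.5], "jaw": 1}, {"slide": [0, 0, 0], "dr": [0, 0, 1.0], "jaw": 1}, {"slide": [0, 0, 0], "dr": [0, 0, 1.5], "jaw": 1}, {"slide": [0, 0, 0], "dr": [0, 0, 2.0], "jaw": 1}])

```text
clock: 12.5
position: [510.3, -103.7, 39.7]
ee_rot: [-0.368, 0.93, -0.0, 0.0]
contact_force: [0.4, -0.5, 0.1]
gripper_width: 0.9
grasp_force: 0.0
```

```bash
python3 - <<'E'
from h import *
plan([510,-104.4,40],n); print(arm.read_state()["wrist_torque"])
E
```

```text
pos [ 510.264 -103.743   39.746] slide [ 0.642 -0.298 -0.254] dr [0.  0.  6.9] clock 12.5 j [ 0.111  0.387 -0.451 -0.    -0.733 -0.928] F [ 0.439 -0.491  0.1  ] w 0.870834363753871 0.0
toolaxes x [-0.729 -0.685 -0.   ] y [-0.685  0.729 -0.   ]
[-0.028  0.033 -0.066]
```

```bash
python3 - <<'E'
from h import *
im=optics.get_image("wrist"); cv2.imwrite("pics/w6.png",im)
sc=optics.get_image("scene"); cv2.imwrite("pics/s6.png",sc); t=optics.get_image("top"); cv2.imwrite("pics/t6.png",t)
a=np.zeros((600,800,3),np.uint8); a[:384,:512]=im; a[:288,512:]=cv2.resize(sc[195:243,130:178],(288,288),interpolation=2); a[300:588,512:]=cv2.resize(t[150:222,345:417],(288,288),interpolation=2); cv2.imwrite("pics/c6.png",a)
E
```

```text
(no output)
```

View pics/c6.png

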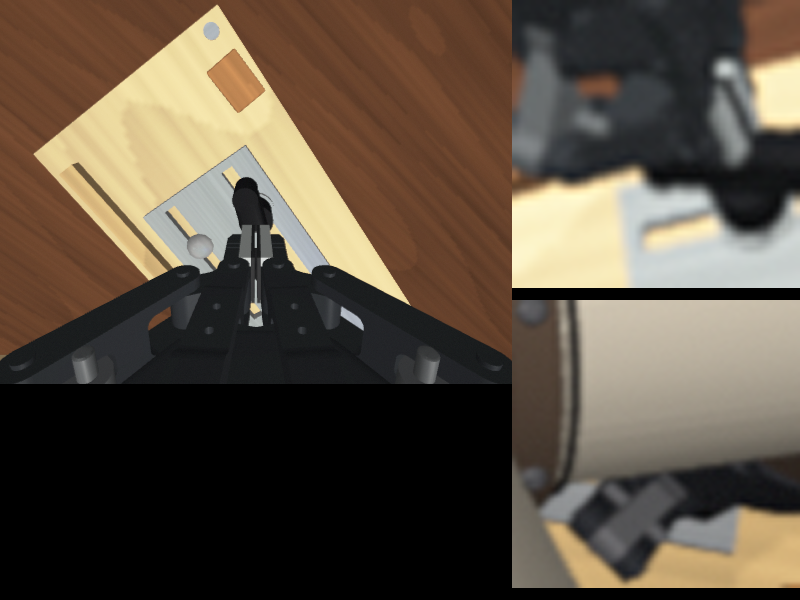

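The fingers closed with no bar between them, so they appear to be beyond or above it. I'll check the geometry by triangulating the screw over several views.

```bash
python3 - <<'E'
from h import *
C=cam("wrist",arm.read_state()); s=arm.read_state(); p=s["position"]
print("TCP px now",proj(p,C),"grasp px",proj(p+[0,0,19],C),"screw pred",proj([510,-104.4,72],C),"bar end far pred",proj([494.9,-129,70],C), "bolt pred",proj([557.8,-115,30],C))
q=R.from_rotvec([0,0,0])
import copy
def at(pos,quat):
    d=dict(position=np.array(pos),ee_rot=np.array(quat)/np.linalg.norm(quat)); return cam("wrist",d)
views=[((255,187.5),at([508.97,-105.1,149.84],[-.526,.851,0,0])),((256,240),at([510.25,-103.74,39.72],[-.495,.869,0,0])),((138,155),at([557.3,5.4,178.92],[.104,.995,0,0])),((382.4,189.3),cam("top"))]
A=np.zeros((3,3));b=np.zeros(3)
for px,Cc in views:
    o=cast(px,300,Cc)[0];e=cast(px,0,Cc)[0];d=(e-o)/np.linalg.norm(e-o);P=np.eye(3)-np.outer(d,d);A+=P;b+=P@o
X=np.linalg.solve(A,b);print("screw 3D",X)
for px,Cc in views: print(px,proj(X,Cc))
E
```

```text
TCP px now [[256.247 217.443]] grasp px [[256.348 229.446]] screw pred [[255.875 238.413]] bar end far pred [[241.666 188.803]] bolt pred [[199.313 247.236]]
screw 3D [ 509.806 -104.196   73.183]
(255, 187.5) [[255.606 187.198]]
(256, 240) [[256.714 239.423]]
(138, 155) [[137.665 155.098]]
(382.4, 189.3) [[382.124 188.515]]
```

```bash
python3 - <<'E'
from h import *
s=arm.read_state(); p=s["position"]; M=R.from_quat(s["ee_rot"]).as_matrix(); S=cam("scene"); C=cam("wrist",s)
for z in(0,-10,-20,-30,-40):
    a=p+M@[11,0,z]; b=p+M@[-11,0,z]; print(z,"scene",proj(a,S)[0],proj(b,S)[0],"wrist x+11",proj(a,C)[0],"x-11",proj(b,C)[0])
im=cv2.imread("pics/w6.png"); g=cv2.cvtColor(im,cv2.COLOR_BGR2GRAY)
for r in range(176,264,4): print(r,g[r,232:282:2])
E
```

```text
0 scene [162.381 224.282] [173.283 227.722] wrist x+11 [256.227 201.63 ] x-11 [256.266 232.75 ]
-10 scene [161.104 221.722] [172.141 225.192] wrist x+11 [256.278 206.887] x-11 [256.317 239.467]
-20 scene [159.794 219.095] [170.97  222.596] wrist x+11 [256.334 212.748] x-11 [256.374 246.931]
-30 scene [158.449 216.398] [169.766 219.93 ] wrist x+11 [256.398 219.327] x-11 [256.437 255.272]
-40 scene [157.067 213.628] [168.53  217.191] wrist x+11 [256.47  226.761] x-11 [256.509 264.656]
176 [212 213 216 216 184 185 181 176 177 182 185 182 185 179 177 184 181 171
 213 219 220 219 217 215 215]
180 [217 213 211 105  15  15  17  15  17  15  17 112 183 183 182 179 181 183
 177 117 219 221 219 219 217]
184 [216 212  17  17  17  17  17  17  15  16  14  14  40 185 183 184 180 179
 183 181 138 217 220 220 219]
188 [133  91  16  18  21  26  31  29  21  18  16  14  16 183 187 183 185 181
 179 182 182 176 160 220 221]
192 [181  17  32  33  31  32  32  32  31  34  33  32  15  46 178 181 184 183
 184 180 179 183 181 139 220]
196 [137  33  32  32  34  31  31  32  34  34  32  34  32  19 107 179 185 120

[... 1041 characters left out ...]
  75 173  25  72 106 106 106
 106 100  27  30  28  29  39]
240 [ 29  29  28  30  61 106 106 106 107 101  26  77 172  24  73 107 106 108
 106 100  29  29  28  29  28]
244 [ 30  32  31  32  91 106 105 107 106 100  24  76 173  26  58 106 107 106
 106 104  34  32  30  31  31]
248 [ 32  32  30  34 107 106 106 106 106 100  25  25  32  25  58 106 106 106
 106 107  49  29  32  35  33]
252 [ 29  29  29  41 107 107 106 106 107 100  24  24  30  25  47 106 106 107
 106 106  82  29  29  31  30]
256 [ 29  30  29  59 106 110 109 109 110 103  28  25  32  30  49 108 110 109
 109 108  97  29  29  28  29]
260 [ 29  27  28  30  29  30  30  91 212 205  62  51  37  61 103 219 199  30
  28  29  30  30  30  29  29]
```

The screw is visible through the closed gap, and the pad tips show up about 25–35 mm above the stated TCP. So the pads closed just over the bar. I'll turn back, open, and go lower in force-checked steps.

Call:
step_arm(motion=[{"slide": [0, 0, -3], "dr": [0, 0, -0.5], "jaw": 20}, {"slide": [0, 0, -3], "dr": [0, 0, -1.0], "jaw": 35}, {"slide": [0, 0, -3], "dr": [0, 0, -1.5], "jaw": 45}, {"slide": [0, 0, 0], "dr": [0, 0, -2.0], "jaw": 45}, {"slide": [0, 0, 4], "dr": [0, 0, -2.0], "jaw": 45}, {"slide": [0, 0, 8], "dr": [0, 0, -2.0], "jaw": 45}, {"slide": [0, 0, 10], "dr": [0, 0, -2.0], "jaw": 45}, {"slide": [0, 0, 10], "dr": [0, 0, -2.0], "jaw": 45}])

```text
clock: 13.65
position: [510.1, -103.8, 29.5]
ee_rot: [-0.495, 0.869, 0.0, -0.0]
contact_force: [-0.6, -0.3, -0.5]
gripper_width: 45.0
grasp_force: 0.0
```

Call:
step_arm(motion=[{"slide": [0, 0, 2], "dr": [0, 0, 0], "jaw": 45}, {"slide": [0, 0, 4], "dr": [0, 0, 0], "jaw": 45}, {"slide": [0, 0, 6], "dr": [0, 0, 0], "jaw": 45}, {"slide": [0, 0, 8], "dr": [0, 0, 0], "jaw": 45}, {"slide": [0, 0, 9], "dr": [0, 0, 0], "jaw": 45}, {"slide": [0, 0, 10], "dr": [0, 0, 0], "jaw": 40}, {"slide": [0, 0, 10], "dr": [0, 0, 0], "jaw": 35}, {"slide": [0, 0, 10], "dr": [0, 0, 0], "jaw": 30}])

```text
clock: 14.65
position: [510.3, -103.7, 19.7]
ee_rot: [-0.495, 0.869, -0.0, 0.0]
contact_force: [0.4, 0.6, -0.2]
gripper_width: 30.1
grasp_force: 0.0
```

Call:
step_arm(motion=[{"slide": [0, 0, 0], "dr": [0, 0, 0], "jaw": 25}, {"slide": [0, 0, 0], "dr": [0, 0, 0], "jaw": 20}, {"slide": [0, 0, 0], "dr": [0, 0, 0], "jaw": 16}, {"slide": [0, 0, 0], "dr": [0, 0, 0], "jaw": 12}, {"slide": [0, 0, 0], "dr": [0, 0, 0], "jaw": 9}, {"slide": [0, 0, 0], "dr": [0, 0, 0], "jaw": 7}, {"slide": [0, 0, 0], "dr": [0, 0, 0], "jaw": 7}, {"slide": [0, 0, 0], "dr": [0, 0, 0], "jaw": 7}])

```text
clock: 15.65
position: [510.3, -103.7, 19.9]
ee_rot: [-0.495, 0.869, -0.0, 0.0]
contact_force: [-0.9, 0.4, 4.7]
gripper_width: 12.4
grasp_force: 59.1
```

Now it is gripped: 12.4 mm, 59 N. Turn clockwise.

Call:
step_arm(motion=[{"slide": [0, 0, 0], "dr": [0, 0, 0.4], "jaw": 5}, {"slide": [0, 0, 0], "dr": [0, 0, 1.0], "jaw": 5}, {"slide": [0, 0, 0], "dr": [0, 0, 1.6], "jaw": 5}, {"slide": [0, 0, 0], "dr": [0, 0, 2.2], "jaw": 5}, {"slide": [0, 0, 0], "dr": [0, 0, 2.8], "jaw": 5}, {"slide": [0, 0, 0], "dr": [0, 0, 3.4], "jaw": 5}, {"slide": [0, 0, 0], "dr": [0, 0, 4.0], "jaw": 5}, {"slide": [0, 0, 0], "dr": [0, 0, 4.4], "jaw": 5}])

```text
clock: 16.65
position: [510.3, -103.8, 19.9]
ee_rot: [-0.209, 0.978, -0.0, -0.0]
contact_force: [-2.3, 0.5, 3.4]
gripper_width: 12.7
grasp_force: 59.0
```

Call:
step_arm(motion=[{"slide": [0, 0, 0], "dr": [0, 0, 0.5], "jaw": 5}, {"slide": [0, 0, 0], "dr": [0, 0, 1.0], "jaw": 5}, {"slide": [0, 0, 0], "dr": [0, 0, 1.5], "jaw": 5}, {"slide": [0, 0, 0], "dr": [0, 0, 2.0], "jaw": 5}, {"slide": [0, 0, 0], "dr": [0, 0, 2.5], "jaw": 5}, {"slide": [0, 0, 0], "dr": [0, 0, 3.0], "jaw": 5}, {"slide": [0, 0, 0], "dr": [0, 0, 3.5], "jaw": 5}, {"slide": [0, 0, 0], "dr": [0, 0, 3.9], "jaw": 5}])

```text
clock: 17.65
position: [510.3, -103.8, 19.9]
ee_rot: [0.062, 0.998, -0.0, -0.0]
contact_force: [-1.2, 0.2, 4.0]
gripper_width: 12.5
grasp_force: 59.0
```

```bash
python3 - <<'E'
from h import *
plan([510,-104.4,20],n); print(arm.read_state()["wrist_torque"])
E
```

```text
pos [ 510.271 -103.8     19.907] slide [ 0.195 -0.629 -0.093] dr [-0.002 -0.     0.612] clock 17.65 j [ 0.111  0.417 -0.469  0.001 -0.684 -1.806] F [-1.164  0.176  4.03 ] w 12.533756052959767 59.00788128376007
toolaxes x [-0.992  0.123  0.   ] y [ 0.123  0.992 -0.   ]
[0.156 0.383 0.135]
```

Call:
step_arm(motion=[{"slide": [0, 0, 0], "dr": [0, 0, 0.15], "jaw": 5}, {"slide": [0, 0, 0], "dr": [0, 0, 0.3], "jaw": 5}, {"slide": [0, 0, 0], "dr": [0, 0, 0.4], "jaw": 5}, {"slide": [0, 0, 0], "dr": [0, 0, 0.5], "jaw": 5}, {"slide": [0, 0, 0], "dr": [0, 0, 0.6], "jaw": 5}, {"slide": [0, 0, 0], "dr": [0, 0, 0.7], "jaw": 5}, {"slide": [0, 0, 0], "dr": [0, 0, 0.8], "jaw": 5}, {"slide": [0, 0, 0], "dr": [0, 0, 0.8], "jaw": 5}])

```text
clock: 18.65
position: [510.3, -103.8, 19.9]
ee_rot: [0.115, 0.993, -0.0, -0.0]
contact_force: [-2.0, -0.1, 5.0]
gripper_width: 12.4
grasp_force: 59.8
```

```bash
python3 - <<'E'
from h import *
plan([510,-104.4,20],n); print(arm.read_state()["wrist_torque"])
E
```

```text
pos [ 510.257 -103.823   19.891] slide [ 0.118 -0.62  -0.108] dr [-0.007 -0.001 -0.156] clock 18.65 j [ 0.112  0.417 -0.47   0.001 -0.684 -1.914] F [-2.007 -0.061  5.01 ] w 12.415072868809403 59.79482352733612
toolaxes x [-0.974  0.229  0.   ] y [ 0.229  0.974 -0.001]
[0.135 0.521 0.962]
```

Torque rose from 0.13 to 0.96 N m, so the stop is reached. Small extra push, unwind, then release.

Call:
step_arm(motion=[{"slide": [0, 0, 0], "dr": [0, 0, 0.15], "jaw": 5}, {"slide": [0, 0, 0], "dr": [0, 0, 0.15], "jaw": 5}, {"slide": [0, 0, 0], "dr": [0, 0, 0], "jaw": 5}, {"slide": [0, 0, 0], "dr": [0, 0, 0], "jaw": 16}, {"slide": [0, 0, 0], "dr": [0, 0, 0], "jaw": 25}, {"slide": [0, 0, 0], "dr": [0, 0, 0], "jaw": 35}, {"slide": [0, 0, 0], "dr": [0, 0, 0], "jaw": 45}, {"slide": [0, 0, 0], "dr": [0, 0, 0], "jaw": 50}])

```text
clock: 19.65
position: [510.2, -103.7, 19.7]
ee_rot: [0.117, 0.993, 0.0, -0.0]
contact_force: [-0.4, 1.0, 1.0]
gripper_width: 50.0
grasp_force: 0.0
```

Call:
step_arm(motion=[{"slide": [0, 0, -5], "dr": [0, 0, 0], "jaw": 50}, {"slide": [0, 0, -15], "dr": [0, 0, 0], "jaw": 50}, {"slide": [0, 0, -35], "dr": [0, 0, 0], "jaw": 60}, {"slide": [0, 0, -60], "dr": [0, 0, 0], "jaw": 70}, {"slide": [0, 0, -90], "dr": [0, 0, 0], "jaw": 80}, {"slide": [0, 0, -115], "dr": [0, 0, 0], "jaw": 85}, {"slide": [0, 0, -130], "dr": [0, 0, 0], "jaw": 85}, {"slide": [0, 0, -130], "dr": [0, 0, 0], "jaw": 85}])

```text
clock: 20.65
position: [510.9, -103.7, 150.9]
ee_rot: [0.117, 0.993, 0.0, 0.001]
contact_force: [-0.7, -0.8, -0.6]
gripper_width: 85.0
grasp_force: 0.0
```

Call:
step_arm(motion=[{"slide": [0, 15, 0], "dr": [0, 0, 0], "jaw": 85}, {"slide": [0, 45, 0], "dr": [0, 0, 0], "jaw": 85}, {"slide": [0, 80, 0], "dr": [0, 0, 0], "jaw": 85}, {"slide": [0, 115, 0], "dr": [0, 0, 0], "jaw": 85}, {"slide": [0, 140, 0], "dr": [0, 0, 0], "jaw": 85}, {"slide": [0, 150, 0], "dr": [0, 0, 0], "jaw": 85}, {"slide": [0, 150, 0], "dr": [0, 0, 0], "jaw": 85}, {"slide": [0, 150, 0], "dr": [0, 0, 0], "jaw": 85}])

```text
clock: 21.65
position: [544.6, 41.5, 149.4]
ee_rot: [0.117, 0.993, -0.0, -0.0]
contact_force: [-0.6, -0.2, -0.6]
gripper_width: 85.0
grasp_force: 0.0
```

```bash
python3 - <<'E'
from h import *
plan([560,50,150],n)
s=arm.read_state(); im=optics.get_image("wrist"); cv2.imwrite("pics/w9.png",im); C=cam("wrist",s)
print("line ends px",proj(np.r_[568.7,66.39,18]+np.outer([-60,60],np.r_[u,0]),C),"knob px",proj([510,-104.4,70],C))
E
```

```text
pos [544.649  41.532 149.377] slide [-12.955  11.811  -0.64 ] dr [-0.004 -0.006 -0.189] clock 21.65 j [ 0.373  0.294 -0.259 -0.    -1.019 -2.179] F [-0.583 -0.237 -0.641] w 85.0355791604143 0.0
toolaxes x [-0.972  0.233  0.001] y [ 0.233  0.972 -0.001]
line ends px [[282.604 132.97 ]
 [282.802 236.62 ]] knob px [[ 94.03 185.32]]
```

View pics/w9.png

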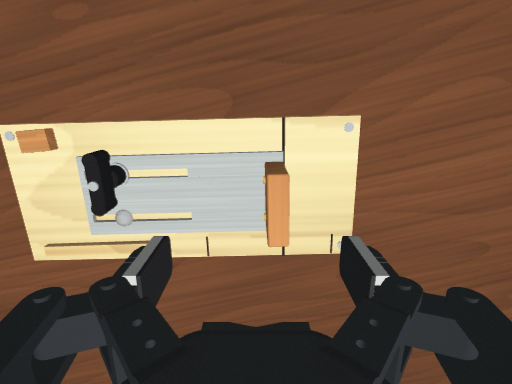

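The block face is on the line (column ≈ 284). The knob bar, from (96,153) to (104,213), lies across the slots; next I check its angle and the gap.

```bash
python3 - <<'E'
from h import *
s=arm.read_state(); im=cv2.imread("pics/w9.png"); C=cam("wrist",s)
gap(im,s,(122,145),(180,240),279,297,277,291)
hs=im[...,2].astype(float)-im[...,0]
for r in (149,155,158): print(r,hs[r,276:294].astype(int))
for p,z in(((284.5,157),24),((284.5,165),24)): print(cast(p,z,C)[0,:2]@n)
for r in(190,210,230): 
    d=np.abs(np.diff(hs[r,258:276])); print("inner",cast((258.5+d.argmax(),r),84,C)[0,:2]@n)
e=cast([[96,153],[104,213]],70,C)[:,:2]; d=e[1]-e[0]; print("bar rel across-slots deg",np.degrees(np.arctan2(d@n,d@u)))
g=im.mean(2)
Lx=[];
for r in list(range(156,166,2))+list(range(192,208,2)):
    x=np.where(g[r,80:118]<50)[0]+80; Lx.append((x.min(),r)); print(r,x.min(),x.max(),end="; ")
Q=cast(Lx,70,C)[:,:2]; k=np.polyfit(Q@u,Q@n,1); print("edge slope deg",np.degrees(np.arctan(k[0])))
E
```

```text
line px (np.float64(283.1128808864266), 122) (np.float64(283.119812583668), 144) n [183.235 183.338 183.353] edge px (np.float64(288.99122807017545), 180) (np.float64(288.56306306306305), 239) n [182.043 182.126 182.327]
gap 1.2125996866137427
149 [67 66 66 66 66 72 22 -2 40 68 68 68 68 67 67 67 67 66]
155 [-7 -7 -6 -5 -5 -5 -4 -4 42 61 59 61 61 60 61 60 59 60]
158 [-6 -6 -6 -5 -6 -6 -4 -2 42 62 59 61 60 59 60 60 60 60]
184.21278365759974
184.20964908863752
inner 160.8434928263153
inner 161.37011832622986
inner 162.83486304878346
bar rel across-slots deg -2.9150190035892867
156 83 108; 158 82 108; 160 82 108; 162 82 108; 164 83 108; 192 90 113; 194 90 113; 196 90 114; 198 91 115; 200 91 116; 202 92 116; 204 92 115; 206 92 113; edge slope deg 1.0350289609601084
```

```bash
python3 -c "
from bench import arm
print(arm.job_done())"
```

```text
the job is handed in; nothing more can be done
None
```

The job is handed in at about 22 s: the block's outer face lies within about 1 mm of the pencil line by the camera, the knob is turned clockwise to its stop and square across the slots to within about 3°, and the arm is clear of both.

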